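Lock the lens-holding arm with its long pin

ROBOT

A 6-joint arm with a two-finger parallel gripper is mounted at the origin on the work surface. World frame = base frame: x ahead of the robot, y to its left, z up, the work surface at z = 0. Lengths are in m, angles in rad, forces in N, time in s.
With the tool pointing down it reaches from about 0.425 to 0.95 m from the base axis. Payload 3.5 kg.
Tool frame: the origin (TCP) lies between the finger pads; the fingertips stand 8 mm ahead of it and the grasp point (between the pads) lies 11 mm behind it (tips_ahead is the distance from the TCP to the fingertips, in m); z points along the fingers, y is the line along which they close (so a half turn about z gives the same grasp; the last joint's range is limited). The gripper opens to 85 mm and grips with 20 to 120 N. Pads are 22 mm wide; open, the fingers measure 114 mm over their backs; the gripper's body (76 mm by 85 mm) begins 54 mm behind the grasp point. The pads swing forward as they close: fully open they stand 13 mm farther back than shut.
Start: joints at [0.984, 0.286, 1.577, -0, 1.279, -0.15], TCP at [0.286, 0.612, 0.239] pointing down, gripper open.
Joint ranges: [-2.77, 2.77], [-0.9, 2.22], [0.21, 2.48], [-1.53, 4.67], [0.24, 2.81], [-2.84, 2.84]. Speed limits (rad/s): [2.79, 2.79, 3.14, 3.14, 3.14, 3.14].

INTERFACE

Orientations are given as [roll, pitch, yaw] about the fixed x, y, z axes, in that order (R = Rz(yaw) Ry(pitch) Rx(roll)).
In Python, from rig import get_state, read_camera, sign_off, tips_ahead gives the robot as it stands.
- The arm moves only by the tool servo_tool, never from a script. Its argument "motion" is a list of rows, each an object of numbers: "dx", "dy", "dz": the shift along the tool's x, y, z in cm; "yaw": the turn about the tool's z in rad. A call has 1 to 8 rows; each row shifts and turns the commanded pose from where the row before left it, along the tool's axes as they then stand; what a row does not reach is not made up. A row lasts 1/10 s, in which the tool goes at most 50 mm and 8.59 degrees, less where a joint would pass 70% of its speed; a pose out of reach is approached as far as the arm can. A call with a gripper value outside its range is refused whole. "grip" is the closure, from 0 (fully open) to 1 (shut), set as the call begins (left out, the last holds). The fingers move at their own pace and stop on an object; "force" is the grip in N (left out, the last holds). Time passes only in rows, so rows that do not move let the fingers close. It gives the time, the measured TCP pose, the force, the opening and the grip force at its end, in the units of the state.
- get_state(): the state, without advancing time (a new reading comes with each control period).
- read_camera(name): name is "side" or "top" or "wrist"; returns a dict with "image" (480x640x3 uint8, blue, green, red), "intrinsics" (3x3 intrinsics, pixels), "R" (3x3) and "t" (3): a world point X has camera coordinates R X + t; the wrist camera has in their place "hand_eye" (4x4, takes a point from camera to tool coordinates, whose origin is the TCP and whose axes are the flange's). Camera axes: x right, y down, z forward; pixel columns grow to the right and rows downward; lengths in m; the calibration is good to about 2 mm. A picture is of the moment at which its call begins: read the wrist's pose just before it. There is no depth.
- sign_off(): hands the job in; it is judged then, once.
The state is a dict: "time_s": time; "joints": joint angles; "qvel": joint speeds; "joint_efforts": joint torques, N m; "tcp_pos": TCP position; "orientation": TCP orientation; "contact_force": force on the tool from outside, world axes, zero at the start; "ft_torque": the same for the moment, N m; "opening": finger opening in m; "grasp_force": force on a finger pad.
Only numpy, scipy, OpenCV 4.12 (cv2) and the standard library are available. Lean on these libraries where they do the work, as an engineer would, in place of code of your own. Each camera call takes 0.05 s, during which the arm holds its last target. There are 200 camera calls.

TASK

On the lens-holding stand, the arm's tongue lies between the two lugs of the fork with the holes in line. Take the long pin with the tall round knob out of the pin rack and push it down from above through both lugs and the tongue, fully home with its collar on the upper lug, and let go. Leave the two short pins (T-bar head and square head) where they are in the rack.

Things in the scene. Friction and masses are not known exactly. Their poses are not given: they have to be found in the camera images.
- lock_pin_grip (a point): The long pin: steel shank 14 mm across, 46 mm long, last 10 mm tapered to 8 mm; collar 36 mm across, 5 mm thick; above it a round upright knob 24 mm across, 45 mm tall. About 140 g. Hangs upright in one of the rack's three holes by its collar. This point: centre of the knob, 30 mm above the collar's underside, 76 mm above the tip, 20 mm below the knob's top. z runs up the pin.
- lock_mouth (a point): On the upright axis of the tongue's hole, level with the upper lug's top, 66 mm over the bench; y points away from the hinge, 160 mm off. Lugs and tongue each 10 mm thick, 4 mm apart, holes 21 mm (top one countersunk to 31); 16 mm free below. Nothing on the fixed stand is higher. Stiff arm (0.25 N m): do not push it; up to 2 mm off the lugs' holes. Pin home: knob centre 30 mm above this point.
- tee_pin_grip (a point): Bystander: short pin (shank 22 mm), same collar, T-bar head, bar 54 x 13 x 13 mm. This point: centre of the bar, 39.5 mm above the rack's top. The rack is a fixed plywood stand, 70 x 260 mm, top 62 mm over the bench, three 21 mm holes 80 mm apart in a row; the pins' order varies, and the rack may be left or right of the lens-holding stand.
- square_pin_grip (a point): Bystander: short pin (shank 22 mm), same collar, squat square head 30 x 30 x 18 mm. This point: centre of the head, 14 mm above the rack's top. Elsewhere on the bench, beyond the work: a red bin 50 mm high and a pair of spectacles about 42 mm high.
Mind the look-alikes: they are no part of the job. What is shaped like the part that bears lock_pin_grip but orange is not meant.

How it is judged:
By the outcome, as a careful person would: the job done as asked, in the order asked, and still so for the second after the job is handed in, with the robot touching nothing.
It also fails if it takes over 42 s, if anything falls off the work surface, if the arm or the gripper's body presses on something with over 40 N, if the wrist force passes 120 N, or if a joint passes its speed limit or range.

## Working session

There is one attempt and no reset: what is moved stays moved. The work goes in short steps, Python scripts to look and compute and a tool call to move; the robot and the scene stay as the last step left them, time stands still between calls to the robot, and variables do not carry over. Pictures are saved under pics/ and viewed, at most 10 in all, crops included, and the job is handed in when it is done.

Besides the shell and the picture viewer there is one more tool, called after "Emit:" as name(argument=value, ...), one argument or row to a line, values as JSON. servo_tool: Moves the arm, as the interface text tells. Its arguments: {"type":"object","properties":{"motion":{"type":"array"},"grip":{"type":"number"},"force":{"type":"number"}},"required":["motion"]}

```bash
mkdir -p pics
cat > h.py <<'E'
import numpy as np,cv2,pickle
from rig import get_state,read_camera,sign_off,tips_ahead
from scipy.spatial.transform import Rotation as Ro
def cam(n):
    s=get_state();c=read_camera(n)
    if n=="wrist":
        T=np.eye(4);T[:3,:3]=Ro.from_euler('xyz',s['orientation']).as_matrix();T[:3,3]=s['tcp_pos']
        M=np.linalg.inv(T@np.array(c['hand_eye']));c['R']=M[:3,:3];c['t']=M[:3,3]
    c['R']=np.array(c['R']);c['t']=np.array(c['t']).ravel();c['K']=np.array(c['intrinsics'])
    return c
def save(c,f): cv2.imwrite('pics/'+f+'.png',c['image']);pickle.dump(c,open(f+'.pkl','wb'))
def load(f): return pickle.load(open(f+'.pkl','rb'))
def ray(c,u,v):
    d=c['R'].T@np.linalg.inv(c['K'])@[u,v,1];return -c['R'].T@c['t'],d
def atz(c,u,v,z):
    o,d=ray(c,u,v);return o+d*(z-o[2])/d[2]
def proj(c,X):
    p=c['K']@(c['R']@np.array(X)+c['t']);return p[:2]/p[2]
E
python3 - <<'E'
from h import *
for n in('top','side','wrist'):
    c=cam(n);save(c,n+'0');print(n,-c['R'].T@c['t'],c['R'][2])
print(get_state(),tips_ahead)
E
```

```text
top [0.42761392 0.00965577 0.96687944] [ 0.1352935  -0.00990509 -0.99075605]
side [ 0.46415261 -0.68602652  0.56403782] [ 0.0614911   0.83981979 -0.53937145]
wrist [0.20906827 0.64619277 0.37370217] [ 0.29281287 -0.13838451 -0.94610272]
{'time_s': 0.15, 'joints': array([ 9.83980920e-01,  2.86992069e-01,  1.57786473e+00,  6.84149421e-06,
        1.27861535e+00, -1.49966040e-01]), 'qvel': array([-0.00101564, -0.00347948, -0.00335785, -0.00022576,  0.0005144 ,
       -0.00219448]), 'joint_efforts': array([ 1.16204468e-03, -4.06604898e+01, -2.93142146e+01, -1.25389629e-04,
        3.96025367e-03, -8.46397427e-06]), 'tcp_pos': array([0.28524924, 0.61120398, 0.23823199]), 'orientation': array([-3.13973524e+00, -2.87278638e-04,  2.70474104e+00]), 'contact_force': array([ 0.03462574, -0.52401024, -0.33443285]), 'ft_torque': array([-0.03252997, -0.00570824,  0.00958511]), 'grasp_force': 0.0, 'opening': 0.0854815724176296} 0.008
```

View pics/top0.png

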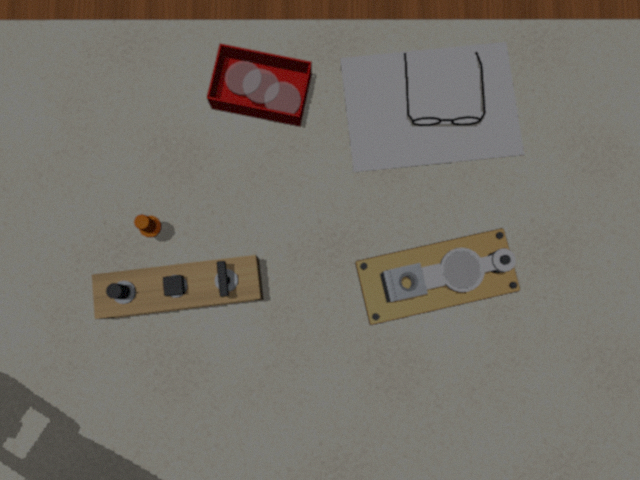

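View pics/side0.png

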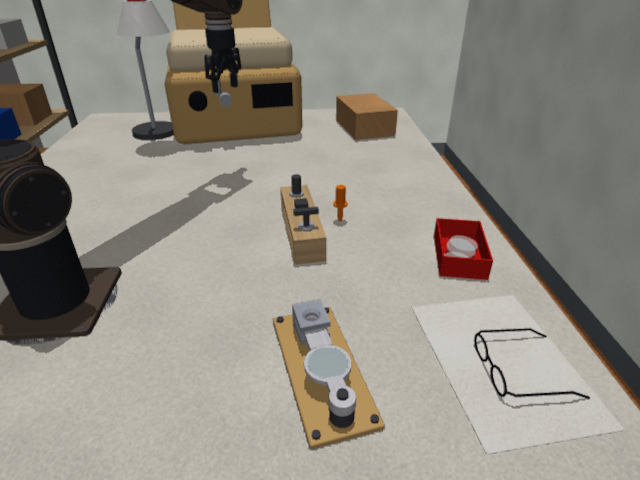

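Candidates, in the top picture: black round knob in the rack at (119,291), square head at (174,286), T-bar at (225,279), and an orange look-alike at (148,225) standing on the bench. The black knob at the rack's left end fits the description; I'll confirm it in a crop. The fork hole is at (408,283).

Run:
```python
from h import *
c=load('top0');im=c['image']
a=cv2.resize(im[245:325,85:185],(800,600) if 0 else (750,600),interpolation=cv2.INTER_CUBIC)[:, :]
b=cv2.resize(im[245:325,365:465],(750,600),interpolation=cv2.INTER_CUBIC)
s=load('side0')['image']
d=cv2.resize(s[165:235,260:350],(400,311),interpolation=cv2.INTER_CUBIC); e=cv2.resize(s[290:360,280:370],(400,311),interpolation=cv2.INTER_CUBIC)
t=np.hstack([cv2.resize(a,(400,320)),cv2.resize(b,(400,320))]); u=cv2.resize(np.hstack([d,e]),(800,280))
cv2.imwrite('pics/crop1.png',np.vstack([t,u]))
P=lambda u,v,z:print((u,v),atz(c,u,v,z).round(4))
P(119,291,.107);P(123,292,.067);P(174,286,.085);P(225,279,.1);P(408,283,.066);P(504,260,.06)
```

```text
(119, 291) [0.4713 0.3004 0.107 ]
(123, 292) [0.4718 0.3076 0.067 ]
(174, 286) [0.4796 0.2239 0.085 ]
(225, 279) [0.4889 0.1436 0.1   ]
(408, 283) [ 0.4834 -0.139   0.066 ]
(504, 260) [ 0.5197 -0.2945  0.06  ]
```

View pics/crop1.png

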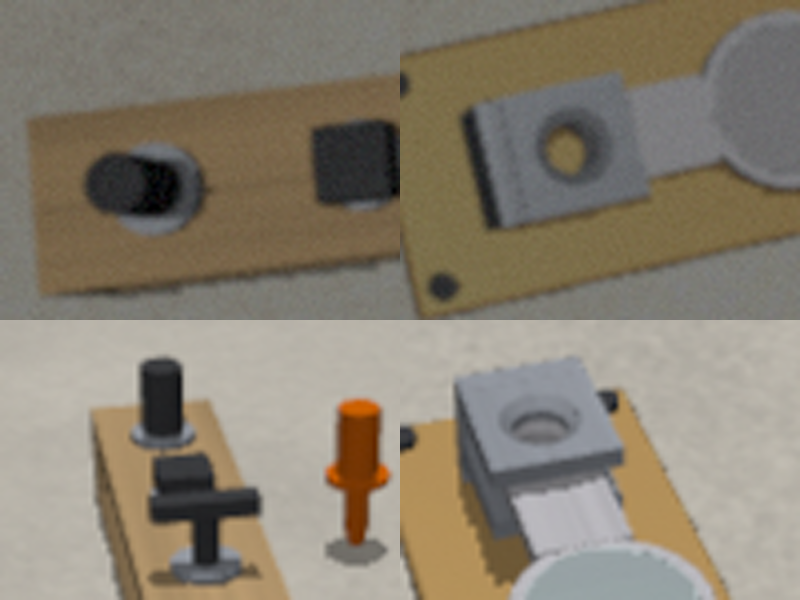

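The crop confirms it: a black tall round knob on a steel collar sits at the rack's left end, its collar at about (124,292). The orange copy stands on the bench off the rack. The countersunk hole's centre is near (408.5,281.5).

Emit:
servo_tool(
  motion=[
    {"dx":-3.75,"dy":-2.5},
    {"dx":-3.75,"dy":-2.5},
    {"dx":-3.75,"dy":-2.5},
    {"dx":-3.75,"dy":-2.5},
    {"dx":-3.75,"dy":-2.5},
    {"dx":-3.75,"dy":-2.5},
    {"dx":-3.75,"dy":-2.5},
    {"dx":-3.75,"dy":-2.5},
  ],
)

```text
schema error: expected keys dx, dy, dz, yaw
```

Emit:
servo_tool(
  motion=[
    {"yaw":0.14},
    {"yaw":0.14},
    {"yaw":0.14},
    {"yaw":0.14},
    {"dx":0},
    {"dx":0},
  ],
  grip=0.2,
)

```text
schema error: expected keys dx, dy, dz, yaw
```

Run:
```python
from h import *
c=load('top0')
for p in((113.3,290.3,.112),(124,292,.067),(408,281,.066)):print(atz(c,*p).round(4))
w=cam('wrist');save(w,'w1');s=get_state();print(s['tcp_pos'],s['orientation'],s['opening'],s['contact_force'])
print(proj(w,[.472,.304,.107]))
```

```text
[0.4722 0.3071 0.112 ]
[0.4718 0.306  0.067 ]
[ 0.4866 -0.1391  0.066 ]
[0.28530462 0.61132696 0.23843933] [-3.14015631e+00 -2.31202954e-04  2.70483759e+00] 0.08535411281084188 [1.0143702  0.49844666 0.17770934]
[106.68725251 533.32373639]
```

View pics/w1.png

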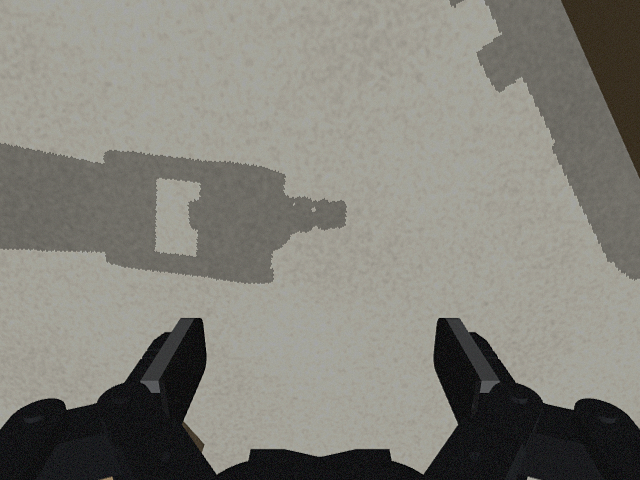

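The arm has not moved because each row needs all four keys. The wrist view shows only bench and shadow, with the fingers at (190,350) and (450,350).

Emit:
servo_tool(
  motion=[
    {"dx":-3.7,"dy":-2.5,"dz":0,"yaw":0},
    {"dx":-3.7,"dy":-2.5,"dz":0,"yaw":0},
    {"dx":-3.7,"dy":-2.5,"dz":0,"yaw":0},
    {"dx":-3.7,"dy":-2.5,"dz":0,"yaw":0},
    {"dx":-3.7,"dy":-2.5,"dz":0,"yaw":0},
    {"dx":-3.7,"dy":-2.5,"dz":0,"yaw":0},
    {"dx":-3.7,"dy":-2.5,"dz":0,"yaw":0},
    {"dx":-3.7,"dy":-2.3,"dz":0,"yaw":0},
  ],
)

```text
time_s: 1.0
tcp_pos: [0.4704, 0.3053, 0.2393]
orientation: [-3.142, 0.0, 2.705]
contact_force: [0.6, 1.4, -0.1]
opening: 0.0852
grasp_force: 0.0
```

Emit:
servo_tool(
  motion=[
    {"dx":0,"dy":0,"dz":0,"yaw":0.14},
    {"dx":0,"dy":0,"dz":0,"yaw":0.14},
    {"dx":0,"dy":0,"dz":0,"yaw":0.14},
    {"dx":0,"dy":0,"dz":0,"yaw":0.14},
    {"dx":0,"dy":0,"dz":0,"yaw":0},
    {"dx":0,"dy":0,"dz":0,"yaw":0},
  ],
  grip=0.2,
)

```text
time_s: 1.6
tcp_pos: [0.4698, 0.307, 0.2392]
orientation: [-3.141, -0.0, 2.148]
contact_force: [0.4, -0.3, -0.4]
opening: 0.0685
grasp_force: 0.0
```

Run:
```python
from h import *
w=cam('wrist');save(w,'w2');s=get_state();print(s['tcp_pos'],s['orientation'],s['opening'],s['contact_force'])
print(proj(w,[.472,.3065,.112]),proj(w,[.472,.3065,.067]),proj(w,s['tcp_pos']))
```

```text
[0.46986825 0.30700751 0.23922141] [-3.14139483e+00 -3.60828268e-05  2.14739283e+00] 0.06811405532965006 [-0.84967592 -0.11010408  0.53960911]
[322.79893025 231.37401319] [322.38938446 213.84104712] [321.2693698  329.18330418]
```

View pics/w2.png

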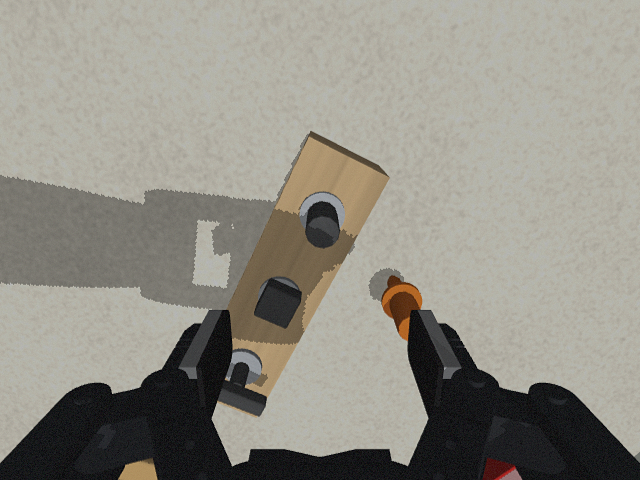

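The wrist view agrees with the estimate to about a pixel: knob top at (322,232), collar at (322,213). The fingers' line clears the square head (278,302) and the orange copy (402,300). Next I descend and grip.

Emit:
servo_tool(
  motion=[
    {"dx":-0.15,"dy":0.15,"dz":2.5,"yaw":0},
    {"dx":0,"dy":0,"dz":2.5,"yaw":0},
    {"dx":0,"dy":0,"dz":2.5,"yaw":0},
    {"dx":0,"dy":0,"dz":2.5,"yaw":0},
    {"dx":0,"dy":0,"dz":2.5,"yaw":0},
    {"dx":0,"dy":0,"dz":2.0,"yaw":0},
    {"dx":0,"dy":0,"dz":1.2,"yaw":0},
    {"dx":0,"dy":0,"dz":0,"yaw":0},
  ],
)

```text
time_s: 2.45
tcp_pos: [0.4707, 0.3061, 0.0804]
orientation: [-3.138, -0.001, 2.146]
contact_force: [-0.6, -0.0, -0.3]
opening: 0.0686
grasp_force: 0.0
```

Emit:
servo_tool(
  motion=[
    {"dx":0,"dy":0,"dz":0,"yaw":0},
    {"dx":0,"dy":0,"dz":0,"yaw":0},
    {"dx":0,"dy":0,"dz":0,"yaw":0},
    {"dx":0,"dy":0,"dz":0,"yaw":0},
    {"dx":0,"dy":0,"dz":0,"yaw":0},
    {"dx":0,"dy":0,"dz":0,"yaw":0},
    {"dx":0,"dy":0,"dz":0,"yaw":0},
    {"dx":0,"dy":0,"dz":0,"yaw":0},
  ],
  grip=1,
  force=50,
)

```text
time_s: 3.25
tcp_pos: [0.473, 0.307, 0.0839]
orientation: [3.139, 0.0, 2.145]
contact_force: [-0.4, -0.5, 5.6]
opening: 0.0228
grasp_force: 49.2
```

Emit:
servo_tool(
  motion=[
    {"dx":0,"dy":0,"dz":-0.5,"yaw":0},
    {"dx":0,"dy":0,"dz":-1.0,"yaw":0},
    {"dx":0,"dy":0,"dz":-2.0,"yaw":0},
    {"dx":0,"dy":0,"dz":-2.5,"yaw":0},
    {"dx":0,"dy":0,"dz":-2.5,"yaw":0},
    {"dx":0,"dy":0,"dz":-2.5,"yaw":0},
    {"dx":0,"dy":0,"dz":-2.0,"yaw":0},
    {"dx":0,"dy":0,"dz":-1.0,"yaw":0},
  ],
)

```text
time_s: 4.05
tcp_pos: [0.4726, 0.3068, 0.2248]
orientation: [3.138, 0.001, 2.145]
contact_force: [-0.1, 0.1, -1.4]
opening: 0.0231
grasp_force: 49.0
```

Emit:
servo_tool(
  motion=[
    {"dx":0,"dy":0,"dz":0,"yaw":0},
    {"dx":0,"dy":0,"dz":0,"yaw":0},
    {"dx":0,"dy":0,"dz":0,"yaw":0},
  ],
)

```text
time_s: 4.35
tcp_pos: [0.4712, 0.3061, 0.2205]
orientation: [-3.138, -0.001, 2.145]
contact_force: [0.4, -0.3, -1.4]
opening: 0.023
grasp_force: 49.0
```

Emit:
servo_tool(
  motion=[
    {"dx":-1.6,"dy":-0.95,"dz":0,"yaw":0},
    {"dx":-3.2,"dy":-1.9,"dz":0,"yaw":0},
    {"dx":-3.2,"dy":-1.9,"dz":0,"yaw":0},
    {"dx":-3.2,"dy":-1.9,"dz":0,"yaw":0},
    {"dx":-3.2,"dy":-1.9,"dz":0,"yaw":0},
    {"dx":-3.2,"dy":-1.9,"dz":0,"yaw":0},
    {"dx":-3.2,"dy":-1.9,"dz":0,"yaw":0},
    {"dx":-3.2,"dy":-1.9,"dz":0,"yaw":0},
  ],
)

```text
time_s: 5.15
tcp_pos: [0.4819, 0.0263, 0.221]
orientation: [-3.14, -0.001, 2.145]
contact_force: [-0.0, -0.5, -1.6]
opening: 0.0228
grasp_force: 49.2
```

Emit:
servo_tool(
  motion=[
    {"dx":-3.2,"dy":-1.9,"dz":0,"yaw":0},
    {"dx":-3.2,"dy":-1.9,"dz":0,"yaw":0},
    {"dx":-3.2,"dy":-1.9,"dz":0,"yaw":0},
    {"dx":-3.0,"dy":-1.9,"dz":0,"yaw":0},
    {"dx":-1.6,"dy":-1.05,"dz":0,"yaw":0},
    {"dx":0,"dy":0,"dz":0,"yaw":0},
    {"dx":0,"dy":0,"dz":0,"yaw":0},
    {"dx":0,"dy":0,"dz":0,"yaw":0},
  ],
)

```text
time_s: 5.95
tcp_pos: [0.4868, -0.1375, 0.2216]
orientation: [-3.141, -0.002, 2.146]
contact_force: [-0.1, -0.6, -1.5]
opening: 0.0225
grasp_force: 49.2
```

Run:
```python
from h import *
w=cam('wrist');save(w,'w3');s=get_state();print(s['tcp_pos'],s['orientation'],s['opening'],s['contact_force'])
p=s['tcp_pos'];print(proj(w,[.4866,-.1391,.066]),[proj(w,p-[0,0,h]) for h in (.008,.065)])
```

```text
[ 0.48696741 -0.13741243  0.22181484] [-3.14128053e+00 -1.08636724e-03  2.14613096e+00] 0.022829275244522603 [ 0.18503216  0.30654399 -1.52374707]
[319.05641801 219.58168301] [array([321.46533967, 318.84094834]), array([321.04861293, 264.5397418 ])]
```

View pics/w3.png

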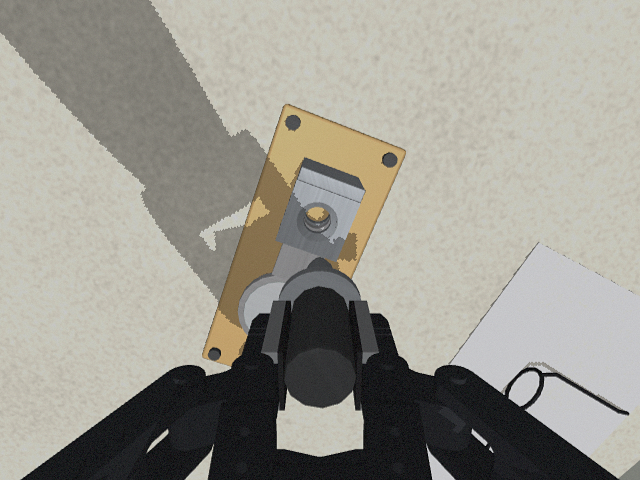

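The wrist view shows the pin held upright: knob top at (320,377), collar near (320,297), tip at (319,260). The countersunk hole lies ahead at about (318,220). I'll enlarge it to measure.

Run:
```python
from h import *
w=load('w3');im=w['image'][170:320,240:400].copy()
im=cv2.resize(im,(640,600),interpolation=cv2.INTER_CUBIC)
im=np.clip(im.astype(float)*1.5,0,255).astype(np.uint8)
t=np.linspace(0,2*np.pi,60);s=np.array([.487,-.1375])
def ring(x,y,z,r,col):
    P=np.array([(proj(w,[x+r*np.cos(a),y+r*np.sin(a),z])-[240,170]+.5)*4 for a in t]).astype(np.int32)
    cv2.polylines(im,[P],True,col,1)
ring(.4866,-.1391,.066,.0155,(0,0,255));ring(.4866,-.1391,.060,.0105,(0,255,255))
z=.2218+.011-.030
ring(*s,z,.018,(0,255,0));ring(*s,z-.046,.004,(255,0,255));ring(*s,z-.036,.007,(255,0,255))
cv2.imwrite('pics/c3.png',im)
```

```text
(no output)
```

View pics/c3.png

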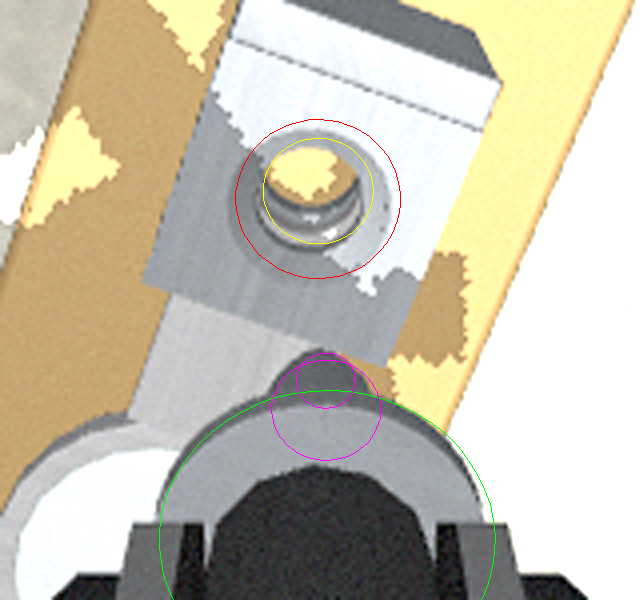

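In the enlarged crop the countersink's centre is at crop (310,201) against a predicted (318,199). The pin itself is about 5 px left of its prediction. The relative correction is about -1.7 mm on both tool x and tool y. I'll go down to just above the mouth and look again.

Emit:
servo_tool(
  motion=[
    {"dx":-0.17,"dy":-0.17,"dz":1.0,"yaw":0},
    {"dx":0,"dy":0,"dz":1.5,"yaw":0},
    {"dx":0,"dy":0,"dz":1.5,"yaw":0},
    {"dx":0,"dy":0,"dz":1.5,"yaw":0},
    {"dx":0,"dy":0,"dz":1.2,"yaw":0},
    {"dx":0,"dy":0,"dz":0.6,"yaw":0},
    {"dx":0,"dy":0,"dz":0,"yaw":0},
    {"dx":0,"dy":0,"dz":0,"yaw":0},
  ],
)

```text
time_s: 6.8
tcp_pos: [0.487, -0.1411, 0.1496]
orientation: [3.141, 0.001, 2.145]
contact_force: [0.1, -0.4, -1.0]
opening: 0.0226
grasp_force: 49.2
```

Run:
```python
from h import *
w=cam('wrist');save(w,'w4');s=get_state();p=s['tcp_pos'];print(p,s['orientation'],s['contact_force'])
sd=cam('side')
def show(c,u0,v0,n,q,f):
    im=cv2.resize(c['image'][v0:v0+n,u0:u0+n],(f*n,f*n),interpolation=cv2.INTER_CUBIC)
    im=np.clip(im.astype(float)*1.4,0,255).astype(np.uint8)
    for x,y,z,r,col in q:
        P=np.array([(proj(c,[x+r*np.cos(a),y+r*np.sin(a),z])-[u0,v0]+.5)*f for a in np.linspace(0,6.283,60)]).astype(np.int32)
        cv2.polylines(im,[P],True,col,1)
    return cv2.resize(im,(400,400))
z=p[2]+.008-.030
q=[(.4855,-.1397,.066,.0155,(0,0,255)),(p[0],p[1],z,.018,(0,255,0)),(p[0],p[1],z-.046,.004,(255,0,255))]
a=proj(w,[.4855,-.1397,.07]).astype(int);b=proj(sd,[.4855,-.1397,.08]).astype(int)
cv2.imwrite('pics/c4.png',np.hstack([show(w,a[0]-60,a[1]-50,120,q,6),show(sd,b[0]-30,b[1]-30,60,q,10)]))
```

```text
[ 0.48719115 -0.14123953  0.15002765] [3.14089072e+00 1.23978645e-03 2.14472791e+00] [ 0.55750168  0.22806146 -1.2892721 ]
```

View pics/c4.png

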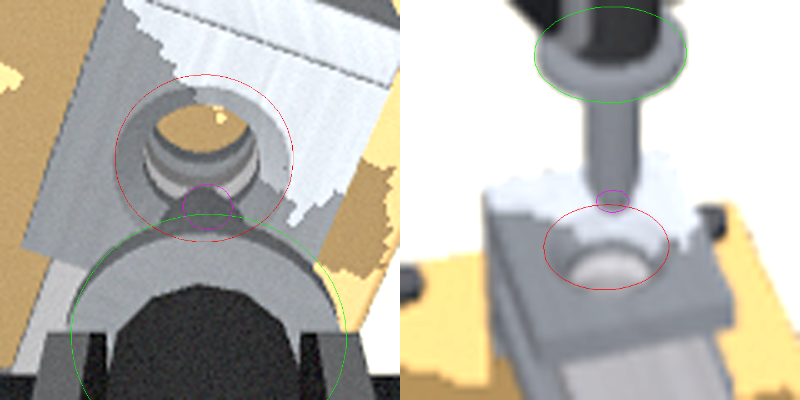

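The pin hangs above the mouth. In the wrist view (left) the tip is at crop (205,205) and the countersink spans 117–291. In the side view (right) the shank at x≈612 is in line with the hole at about 611. So it is aligned in x; I'll settle y with a composite of all three cameras.

Run:
```python
from h import *
X=(.4866,-.1400)
def show(f,n,s):
    c=load(f);o=proj(c,[*X,.066]);u0,v0=(o-n/2).astype(int);k=s/n
    im=cv2.resize(c['image'][v0:v0+n,u0:u0+n],(s,s),interpolation=cv2.INTER_CUBIC)
    g=im.astype(float);im=np.clip((g-g.min())*255/(np.percentile(g,97)-g.min()),0,255).astype(np.uint8)
    for z,r,col in((.066,.0155,(0,0,255)),(.061,.0105,(0,200,255)),(.056,.0105,(0,255,0))):
        for a in np.linspace(0,6.283,33):
            P=(proj(c,[X[0]+r*np.cos(a),X[1]+r*np.sin(a),z])-[u0,v0]+.5)*k
            cv2.circle(im,tuple(int(q) for q in P),1,col,-1)
    e=[(proj(c,[X[0]+d[0],X[1]+d[1],.066])-o)*k for d in((.001,0),(0,.001))]
    print(f,'px per mm x,y:',np.round(e,1).tolist());return im
a=show('side0',32,400);b=show('top0',32,400);d=show('w3',60,400);e=show('w4',60,400)
cv2.imwrite('pics/c5.png',cv2.resize(np.vstack([np.hstack([a,b]),np.hstack([d,e])]),(600,600)))
```

```text
side0 px per mm x,y: [[7.6, -0.4], [-0.4, -5.2]]
top0 px per mm x,y: [[-0.2, -7.9], [-7.9, 0.0]]
w3 px per mm x,y: [[7.4, 4.6], [4.8, -7.1]]
w4 px per mm x,y: [[9.6, 5.8], [6.3, -9.0]]
```

View pics/c5.png

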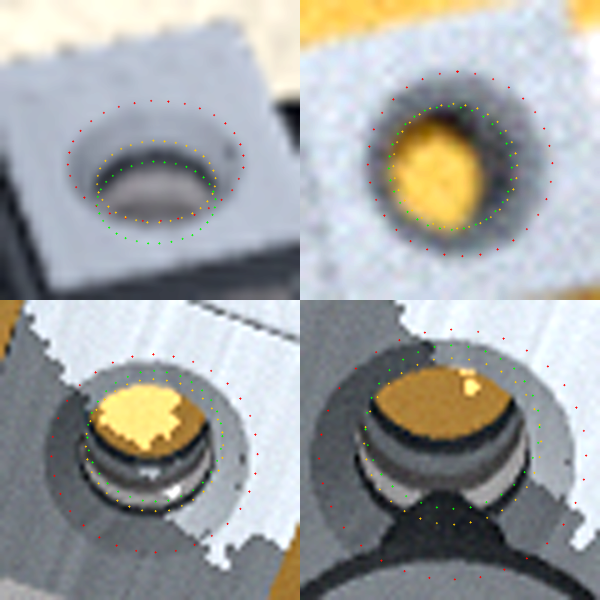

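The composite puts the hole at about (0.4865,-0.1408), within 0.7 mm of the pin now. I'll insert in steps and watch the force.

Emit:
servo_tool(
  motion=[
    {"dx":0.04,"dy":-0.03,"dz":0.4,"yaw":0},
    {"dx":0,"dy":0,"dz":0.5,"yaw":0},
    {"dx":0,"dy":0,"dz":0.5,"yaw":0},
    {"dx":0,"dy":0,"dz":0.5,"yaw":0},
    {"dx":0,"dy":0,"dz":0.5,"yaw":0},
    {"dx":0,"dy":0,"dz":0.4,"yaw":0},
    {"dx":0,"dy":0,"dz":0,"yaw":0},
  ],
)

```text
time_s: 7.6
tcp_pos: [0.4857, -0.1405, 0.1204]
orientation: [-3.141, -0.002, 2.145]
contact_force: [-0.6, -0.3, -1.6]
opening: 0.0225
grasp_force: 49.2
```

Emit:
servo_tool(
  motion=[
    {"dx":0,"dy":0,"dz":0.3,"yaw":0},
    {"dx":0,"dy":0,"dz":0.3,"yaw":0},
    {"dx":0,"dy":0,"dz":0.3,"yaw":0},
    {"dx":0,"dy":0,"dz":0.3,"yaw":0},
    {"dx":0,"dy":0,"dz":0,"yaw":0},
  ],
)

```text
time_s: 8.1
tcp_pos: [0.4859, -0.1406, 0.1088]
orientation: [-3.141, -0.001, 2.145]
contact_force: [-0.7, 0.2, -1.7]
opening: 0.023
grasp_force: 49.2
```

Emit:
servo_tool(
  motion=[
    {"dx":0,"dy":0,"dz":0.3,"yaw":0},
    {"dx":0,"dy":0,"dz":0.3,"yaw":0},
    {"dx":0,"dy":0,"dz":0.3,"yaw":0},
    {"dx":0,"dy":0,"dz":0,"yaw":0},
  ],
)

```text
time_s: 8.5
tcp_pos: [0.4858, -0.1406, 0.0997]
orientation: [-3.141, -0.001, 2.145]
contact_force: [-0.9, -0.2, -1.5]
opening: 0.023
grasp_force: 49.2
```

Emit:
servo_tool(
  motion=[
    {"dx":0,"dy":0,"dz":0.3,"yaw":0},
    {"dx":0,"dy":0,"dz":0.3,"yaw":0},
    {"dx":0,"dy":0,"dz":0.2,"yaw":0},
    {"dx":0,"dy":0,"dz":0,"yaw":0},
  ],
)

```text
time_s: 8.9
tcp_pos: [0.4859, -0.1406, 0.0919]
orientation: [-3.141, -0.001, 2.145]
contact_force: [-0.3, 0.2, -1.6]
opening: 0.0226
grasp_force: 49.2
```

Emit:
servo_tool(
  motion=[
    {"dx":0,"dy":0,"dz":0.2,"yaw":0},
    {"dx":0,"dy":0,"dz":0.1,"yaw":0},
    {"dx":0,"dy":0,"dz":0,"yaw":0},
  ],
)

```text
time_s: 9.2
tcp_pos: [0.4861, -0.1407, 0.0891]
orientation: [-3.141, -0.0, 2.145]
contact_force: [0.1, 0.5, -1.4]
opening: 0.0228
grasp_force: 49.2
```

Emit:
servo_tool(
  motion=[
    {"dx":0,"dy":0,"dz":0.1,"yaw":0},
    {"dx":0,"dy":0,"dz":0,"yaw":0},
  ],
)

```text
time_s: 9.4
tcp_pos: [0.4862, -0.1407, 0.0883]
orientation: [-3.142, -0.0, 2.145]
contact_force: [-0.6, -0.2, -1.2]
opening: 0.023
grasp_force: 49.2
```

Emit:
servo_tool(
  motion=[
    {"dx":0,"dy":0,"dz":0.1,"yaw":0},
    {"dx":0,"dy":0,"dz":0,"yaw":0},
  ],
)

```text
time_s: 9.6
tcp_pos: [0.4863, -0.1409, 0.0879]
orientation: [-3.142, 0.0, 2.145]
contact_force: [-2.7, 1.3, 2.4]
opening: 0.0229
grasp_force: 49.5
```

The collar makes contact at the expected height. One light press, then release and retreat upward.

Emit:
servo_tool(
  motion=[
    {"dx":0,"dy":0,"dz":0.05,"yaw":0},
    {"dx":0,"dy":0,"dz":0,"yaw":0},
  ],
)

```text
time_s: 9.8
tcp_pos: [0.4863, -0.1408, 0.0879]
orientation: [-3.141, -0.0, 2.145]
contact_force: [-3.6, 0.6, 6.1]
opening: 0.0228
grasp_force: 49.5
```

Emit:
servo_tool(
  motion=[
    {"dx":0,"dy":0,"dz":0,"yaw":0},
    {"dx":0,"dy":0,"dz":0,"yaw":0},
    {"dx":0,"dy":0,"dz":0,"yaw":0},
    {"dx":0,"dy":0,"dz":0,"yaw":0},
    {"dx":0,"dy":0,"dz":0,"yaw":0},
    {"dx":0,"dy":0,"dz":0,"yaw":0},
  ],
  grip=0.2,
)

```text
time_s: 10.4
tcp_pos: [0.4862, -0.1407, 0.0867]
orientation: [-3.142, -0.0, 2.145]
contact_force: [-0.2, 0.3, -0.1]
opening: 0.0683
grasp_force: 0.0
```

Emit:
servo_tool(
  motion=[
    {"dx":0,"dy":0,"dz":-0.5,"yaw":0},
    {"dx":0,"dy":0,"dz":-1.0,"yaw":0},
    {"dx":0,"dy":0,"dz":-2.0,"yaw":0},
    {"dx":0,"dy":0,"dz":-2.5,"yaw":0},
    {"dx":0,"dy":0,"dz":-2.5,"yaw":0},
    {"dx":0,"dy":0,"dz":-2.5,"yaw":0},
    {"dx":0,"dy":0,"dz":-1.0,"yaw":0},
    {"dx":0,"dy":0,"dz":0,"yaw":0},
  ],
)

```text
time_s: 11.2
tcp_pos: [0.4873, -0.1413, 0.2093]
orientation: [3.139, 0.004, 2.145]
contact_force: [0.5, -0.5, 0.2]
opening: 0.0683
grasp_force: 0.0
```

Run:
```python
from h import *
w=cam('wrist');sd=cam('side')
def show(c,n,X=(.4863,-.1409)):
    o=proj(c,[*X,.08]);u0,v0=(o-n/2).astype(int);k=400/n
    im=cv2.resize(c['image'][v0:v0+n,u0:u0+n],(400,400),interpolation=cv2.INTER_CUBIC)
    for z,r in((.066,.018),(.071,.018),(.116,.012)):
        for a in np.linspace(0,6.283,33):
            P=(proj(c,[X[0]+r*np.cos(a),X[1]+r*np.sin(a),z])-[u0,v0]+.5)*k
            cv2.circle(im,tuple(int(q) for q in P),1,(0,0,255),-1)
    return im
cv2.imwrite('pics/c6.png',np.hstack([show(w,140),show(sd,70)]));s=get_state();print(s['time_s'],s['tcp_pos'],s['contact_force'])
```

```text
11.3 [ 0.48573887 -0.1405365   0.20610705] [-0.29838219  0.23177824 -0.53997632]
```

View pics/c6.png

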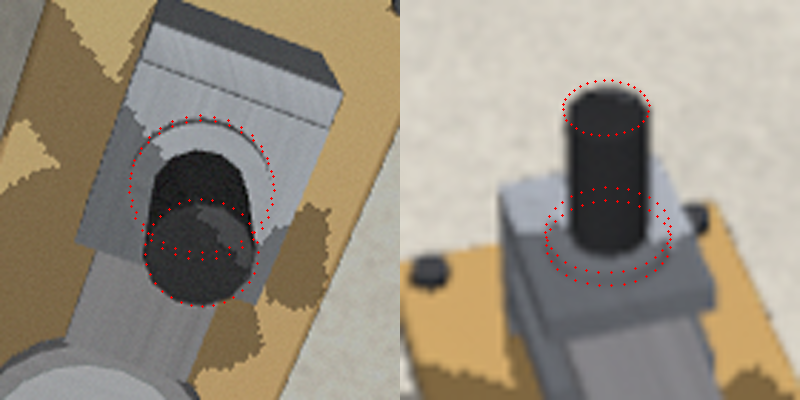

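The picture shows the pin upright with its collar flat on the upper lug, the knob and collar matching the predicted home outline in both views (knob top at (200,250) wrist, (606,110) side). The gripper is clear, so I'm handing in.

```bash
python3 -c "from rig import sign_off;print(sign_off())"
```

```text
the job is handed in; nothing more can be done
None
```

The long round-knob pin is through both lugs and the tongue, with its collar on the upper lug; I let go and handed the job in at about 11 s, with the two short pins left untouched in the rack.

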